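Reset the grinder's recessed grind selector to the espresso peg

ROBOT

A 6-joint arm with a two-finger parallel gripper is mounted at the origin on a cart in front of the work surface, level with it; the furniture and walls round the work are solid. World frame = base frame: x ahead of the robot, y to its left, z up, the work surface at z = 0. Lengths are in m, angles in rad, forces in N, time in s.
With the tool pointing down it reaches from about 0.225 to 0.875 m from the base axis. Payload 3.4 kg.
Tool frame: the origin (TCP) lies on the centre line of the jaws, within the pads' length; the fingertips stand 22 mm ahead of it and the grasp point (between the pads) lies 3 mm ahead of it; z points along the fingers, y is the line along which they close (so a half turn about z gives the same grasp; the last joint's range is limited). The gripper opens to 85 mm and grips with 20 to 120 N. Pads are 22 mm wide; open, the fingers measure 114 mm over their backs; the gripper's body (76 mm by 85 mm) begins 54 mm behind the grasp point. The pads swing forward as they close: fully open they stand 13 mm farther back than shut.
Start: joints at [1.156, 0.276, 1.505, -0, 1.361, -0.121], TCP at [0.167, 0.55, 0.253] pointing down, gripper open.
Joint ranges: [-2.89, 2.89], [-0.75, 2.08], [0.22, 2.7], [-1.18, 4.32], [0.11, 2.71], [-2.7, 2.7]. Speed limits (rad/s): [2.57, 2.57, 3.14, 3.14, 3.14, 3.14].

INTERFACE

Orientations are given as a unit quaternion [w, x, y, z].
In Python, from rig import manip gives the robot as it stands.
- The arm moves only by the tool step_hand, called as a command line: name --argument value ..., lists and objects as JSON in quotes. Schema: {"type":"object","properties":{"plan":{"type":"object","properties":{"x":{"type":"array","items":{"type":"number"},"minItems":1,"maxItems":5},"y":{"type":"array","items":{"type":"number"},"minItems":1,"maxItems":5},"z":{"type":"array","items":{"type":"number"},"minItems":1,"maxItems":5},"spin":{"type":"array","items":{"type":"number"},"minItems":1,"maxItems":5}},"additionalProperties":false,"required":["x","y","z","spin"]},"finger_gap":{"type":"number"},"grip_force":{"type":"number"},"only":{"type":"string"},"quiet":{"type":"boolean"},"lines":{"type":"string"}},"required":["plan"],"additionalProperties":false}. plan is an object with one list for each field, all of the same length, 1 to 5, a row being the entries at one place: x, y, z (the shift in m), spin (a turn about the tool's z in rad); each row shifts and turns the commanded pose from where the row before left it, along the tool's axes as they then stand; what a row does not reach is not made up. A row lasts 1/12 s, in which the tool goes at most 0.0417 m and 0.125 rad, less where a joint would pass 70% of its speed; a pose out of reach is approached as far as the arm can. finger_gap is the finger opening in m, set as the call begins (left out keeps the last). The fingers move at their own pace and stop on an object; grip_force is the grip in N (left out, the last holds). Time passes only in rows, so rows that do not move let the fingers close. The tool returns the time, the measured TCP pose, the force, the opening and the grip force at its end. only (a regular expression) keeps the lines of the reply that match it, lines (a string "A,B") keeps lines A to B, and quiet returns only ok. Input that does not fit is refused with a message, and nothing moves.
- manip.get_state(): the state, without advancing time (a new reading comes with each control period).
- manip.get_image(name): name is "side" or "top" or "wrist"; returns a dict with "img" (480x640x3 uint8, red, green, blue), "camera_matrix" (3x3 intrinsics, pixels), "T" (4x4, takes a point from camera to world coordinates); the wrist camera has in their place "hand_eye" (4x4, takes a point from camera to tool coordinates, whose origin is the TCP and whose axes are the flange's). Camera axes: x right, y down, z forward; pixel columns grow to the right and rows downward; lengths in m; the calibration is good to about 2 mm. The wrist camera is an equidistant fisheye: a pixel r from the principal point sees the ray r / f radians off the axis. A picture is of the moment at which its call begins: read the wrist's pose just before it. There is no depth.
- manip.sign_off(): hands the job in; it is judged then, once.
The state is a dict: "clock": time; "qpos": joint angles; "qd": joint speeds; "effort": joint torques, N m; "position": TCP position; "ee_rot": TCP orientation; "contact_force": force on the tool from outside, world axes, zero at the start; "moment": the same for the moment, N m; "width": finger opening in m; "gripper_force": force on a finger pad.
Only numpy, scipy, OpenCV 4.12 (cv2) and the standard library are available. Lean on these libraries where they do the work, as an engineer would, in place of code of your own. Each camera call takes 0.05 s, during which the arm holds its last target. There are 200 camera calls.

TASK

The hopper is off the coffee grinder for cleaning, and the grind selector down in its throat is still locked where filter coffee was ground last. For espresso, reach into the throat, press the selector down against its spring until its index pin is free, turn the pin to the slot beside the orange memory peg, and let the selector spring fully up so that the pin locks there. Leave the hopper, the brush and the cups where they stand.

Things in the scene. Friction and masses are not known exactly. Their poses are not given: they have to be found in the camera images.
- grinder: Aluminium coffee grinder, black base and round black throat on top, fixed to the counter, 200 x 145 mm, 180 mm high. Origin on the counter under the dial's vertical axis; -x is its front, with spout and small steel cup. The front may be turned up to 0.45 rad either way.
- throat_rim (a point): Centre of the throat's open top, on the dial's axis, fixed to the grinder, 180 mm above the counter. Rim 136 mm outside, 112 mm inside diameter. 20 mm below it lies the top of a steel index ring, 9.5 mm deep; its 15 teeth reach in to a radius of 40 mm: an opening of 80 mm diameter is free for fingers. Slots between teeth: 0.419 rad (24 degrees) apart, 8.7 mm wide at the pin.
- peg_orange: Orange memory peg, fixed, 10 mm diameter, 9 mm high, on the throat's rim 61 mm from the dial's axis, straight outward of the wanted slot. Origin at its underside, 180 mm above the counter. When right, pin_tip is on the line from the axis to this peg, 14 mm short of it. The pegs stand beside the slots at selector = -0.838, +0.419 and +0.838, which colour where changes.
- peg_white: White memory peg, same shape, beside another slot (not wanted).
- peg_blue: Blue memory peg, same shape, beside another slot (not wanted).
- wing_top (a point): Centre of the top of the selector's black wing grip, on the dial's axis, moving with the dial; 5 mm below the rim when up. The wing is an upright bar 60 mm long, 12 mm thick, 26 mm high, across a flat grey disc (101 mm diameter, its face 26 mm below this point; fingertips may press on it). Site -x points along the wing to the pin; a white line on the wing shows that end.
- pin_tip (a point): Top of the brass index pin (6 mm diameter, 11 mm long) that stands on the grey disc 47 mm from the axis, at the white-lined end of the wing. When up its tip is flush with the index ring's top.
- selector (a joint): Turn of the selector in rad, growing clockwise seen from above; 0: pin points to the grinder's front, where it starts locked. Slots at multiples of 0.419; stops at -1.34 and +1.34. Turns easily (under 0.05 N m) once the pin is free; locked while the pin is in a slot, with up to 0.03 rad of play.
- plunger (a joint): How far the selector is pressed down, in m: 0 fully up, 0.0125 the stop. Spring: about 4 N to start, about 9 N at 0.010. The pin is free of the slot's straight walls at about 0.004 and clears the tooth points at about 0.0095. The teeth's undersides are pointed at 45 degrees: let go, it springs up and they guide the pin into the nearer slot.
- hopper: Clear plastic bean hopper with a black lid, loose, 146 mm diameter, 136 mm high, standing on its neck on the counter right of the grinder; origin at the centre of its underside.
- grinder_brush: Wooden cleaning brush, loose, 135 mm long, lying on the counter; origin at the centre of its underside.
- cup_espresso_a: Green espresso cup, loose, 65 x 91 x 52 mm, standing left of the grinder; origin at the centre of its underside.
- cup_espresso_c: Cream and white espresso cup, loose, 62 x 90 x 53 mm, standing on the flat black scale at the right; origin at the centre of its underside.

How it is judged:
By the outcome, as a careful person would: the job done as asked, in the order asked, and still so for the second after the job is handed in, with the robot touching nothing.
It also fails if it takes over 35 s, if anything falls off the work surface, if the arm or the gripper's body presses on something with over 40 N, if the wrist force passes 120 N, or if a joint passes its speed limit or range.

## Working session

There is one attempt and no reset: what is moved stays moved. The work goes in short steps, Python scripts to look and compute and a tool call to move; the robot and the scene stay as the last step left them, time stands still between calls to the robot, and variables do not carry over. Pictures are saved under pics/ and viewed, at most 10 in all, crops included, and the job is handed in when it is done.

```bash
mkdir -p pics; ls
```

Run:
```python
from rig import manip
import cv2,numpy as np
for n in("top","side"):
    d=manip.get_image(n); cv2.imwrite(f"pics/{n}0.png",d["img"][:,:,::-1]); print(n,d["camera_matrix"].tolist(),np.round(d["T"],3).tolist())
s=manip.get_state();print(s)
```

```text
pics
rig.py
top [[472.62328672029986, 0.0, 316.6386895554148], [0.0, 472.62328672029986, 249.26356993976984], [0.0, 0.0, 1.0]] [[0.015, -0.985, 0.174, 0.296], [-1.0, -0.014, 0.005, -0.057], [-0.002, -0.175, -0.985, 1.28], [0.0, 0.0, 0.0, 1.0]]
side [[591.6204397228729, 0.0, 313.33381402108034], [0.0, 591.6204397228729, 241.14335526361714], [0.0, 0.0, 1.0]] [[0.988, -0.028, 0.153, 0.31], [-0.153, -0.346, 0.926, -1.418], [0.027, -0.938, -0.346, 0.618], [0.0, 0.0, 0.0, 1.0]]
{'clock': 0.1, 'qpos': array([ 1.15599704e+00,  2.76480300e-01,  1.50601818e+00, -4.12358233e-05,
        1.36071476e+00, -1.21025879e-01]), 'qd': array([-0.00232522, -0.00098372, -0.00232641, -0.0010366 , -0.00038241,
        0.00079591]), 'effort': array([ 1.95948181e-03, -4.17700231e+01, -2.46404529e+01, -2.99289795e-04,
        5.88633251e-03,  1.83324835e-05]), 'position': array([0.16634946, 0.54993874, 0.25255089]), 'ee_rot': array([-1.95058132e-04,  1.46354759e-01,  9.89231837e-01, -7.86723308e-04]), 'contact_force': array([-0.1302534 ,  0.50845548, -0.77340332]), 'moment': array([-0.06451527, -0.00491796, -0.05960185]), 'gripper_force': 0.0, 'width': 0.08522146664174851}
```

View pics/top0.png

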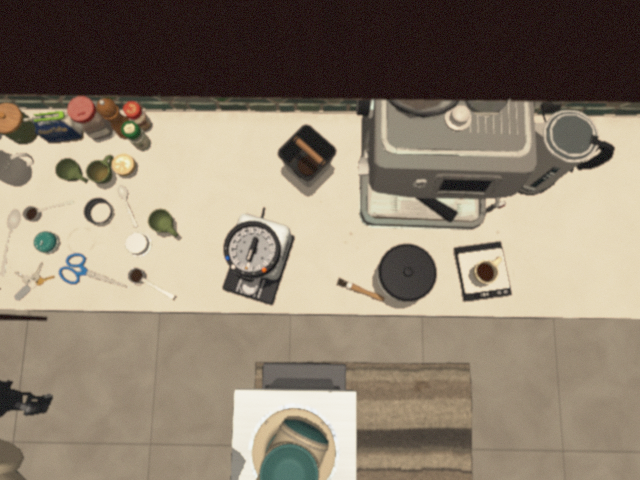

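View pics/side0.png

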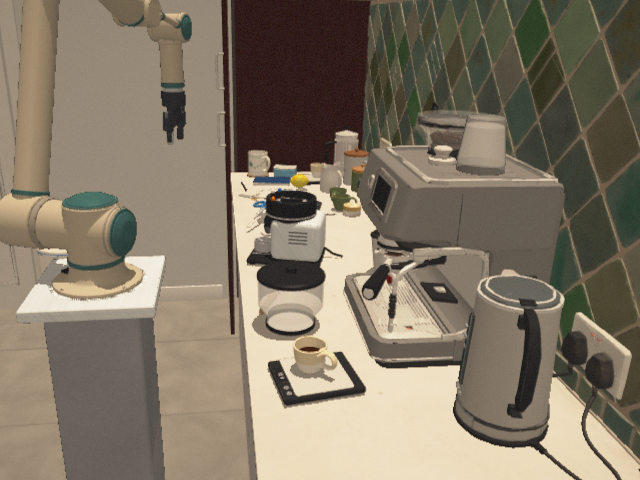

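The top view shows the grinder throat at about (252,250), with the wing dark and central and an orange peg near (264,270). The side view shows the throat at about (292,203). I'll enlarge the throat and measure the colours.

Create h.py:
```python
import numpy as np,cv2
from rig import manip
def plane(d,uv,z):
    K=d["camera_matrix"];T=np.array(d["T"]);r=T[:3,:3]@np.linalg.inv(K)@np.array([uv[0],uv[1],1.]);o=T[:3,3]
    return o+r*(z-o[2])/r[2]
def blobs(img,box,h,smin=110,vmin=80,amin=2):
    x0,y0,x1,y1=box;c=img[y0:y1,x0:x1];v=cv2.cvtColor(c,cv2.COLOR_RGB2HSV)
    m=cv2.inRange(v,(h[0],smin,vmin),(h[1],255,255));n,l,s,ce=cv2.connectedComponentsWithStats(m)
    return [(int(s[i,4]),ce[i]+[x0,y0]) for i in range(1,n) if s[i,4]>=amin]
```

Run:
```python
from h import *
d=manip.get_image("top");im=d["img"]
for nm,h in(("orange",(4,20)),("blue",(95,125))):
    for a,c in blobs(im,(215,205,300,305),h): print(nm,a,c,plane(d,c,.186))
cv2.imwrite("pics/topc.png",cv2.resize(im[205:305,205:305,::-1],(600,600),interpolation=cv2.INTER_CUBIC))
```

```text
orange 26 [263.65384615 269.76923077] [0.43971622 0.07099427 0.186     ]
blue 12 [227.25       257.41666667] [0.46766315 0.15736192 0.186     ]
```

View pics/topc.png

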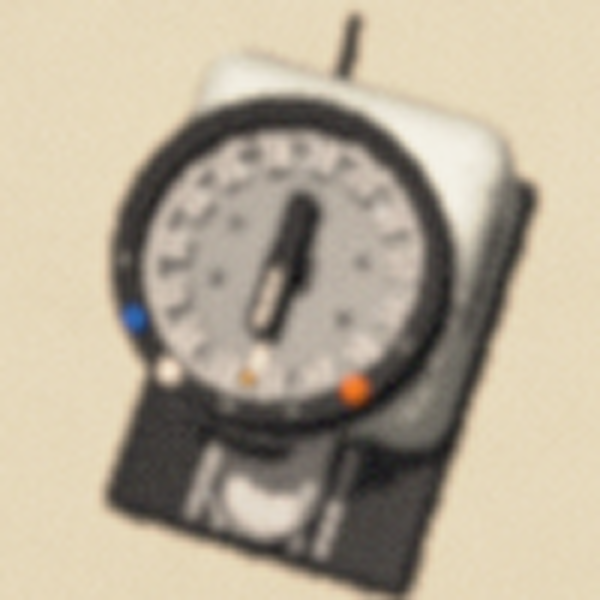

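The crop shows the rim centre at about crop (284,265), the pin at (248,377), orange at (355,389), white at (168,374) and blue at (134,318). Orange is 48° counter-clockwise of the pin, so it marks the slot at selector = -0.838. White is at +0.419 and blue at +0.838. Next I'll fit the axis and yaw.

Create fit.py:
```python
from h import *
from scipy.optimize import least_squares
d=manip.get_image("top");im=d["img"]
g=lambda u,v:(205+u/6-.4,205+v/6-.4)
P=[plane(d,blobs(im,(215,205,300,305),(4,20))[0][1],.186)[:2],plane(d,g(168,374),.186)[:2],plane(d,blobs(im,(215,205,300,305),(95,125))[0][1],.186)[:2]]
A=np.array([-.838,.419,.838])
def f(p):
    a=np.pi+p[2]-A   # clockwise positive selector
    return np.r_[[p[0]+.061*np.cos(a)-np.array(P)[:,0],p[1]+.061*np.sin(a)-np.array(P)[:,1]]].ravel()
r=least_squares(f,[.5,.12,-.3]);print("axis,yaw",r.x,"res",np.round(r.fun*1e3,1))
print("rim centre",plane(d,g(284,265),.18),"pin",plane(d,g(248,377),.16))
c=r.x
s=manip.get_state();q=s["ee_rot"]
from scipy.spatial.transform import Rotation as R
M=R.from_quat(np.roll(q,-1)).as_matrix();print("tool x ang",np.arctan2(M[1,0],M[0,0]),"wing",np.pi+c[2])
print("pos",s["position"],"delta tool",M.T@(np.r_[c[:2],.28]-s["position"]))
```

```bash
python3 fit.py
```

```text
axis,yaw [ 0.49196957  0.1022515  -0.30615923] res [-0.3  1.  -0.7  0.3 -1.1  0.8]
rim centre [0.49014076 0.10113583 0.18      ] pin [0.44814217 0.11661572 0.16      ]
tool x ang 2.8478102798554623 wing 2.835433423887733
pos [0.16640461 0.55008592 0.25276167] delta tool [-0.44129458 -0.33440187 -0.02691866]
```

step_hand --plan '{"x":[-0.029,-0.029,-0.029,-0.029,-0.029],"y":[-0.022,-0.022,-0.022,-0.022,-0.022],"z":[-0.002,-0.002,-0.002,-0.002,-0.002],"spin":[0,0,0,0,0]}' --finger_gap 0.034

```text
clock: 0.62
position: [0.2739, 0.4016, 0.2632]
ee_rot: [0.0, 0.146, 0.989, -0.0]
contact_force: [-0.0, 0.7, 0.1]
width: 0.0342
gripper_force: 0.0
```

step_hand --plan '{"x":[-0.029,-0.029,-0.029,-0.029,-0.029],"y":[-0.022,-0.022,-0.022,-0.022,-0.022],"z":[-0.002,-0.002,-0.002,-0.002,-0.002],"spin":[0,0,0,0,0]}'

```text
clock: 1.03
position: [0.3809, 0.2542, 0.2734]
ee_rot: [0.0, 0.146, 0.989, 0.0]
contact_force: [0.1, 0.3, 0.7]
width: 0.0338
gripper_force: 0.0
```

step_hand --plan '{"x":[-0.029,-0.029,-0.029,-0.029,0],"y":[-0.022,-0.022,-0.022,-0.022,0],"z":[-0.002,-0.002,-0.002,-0.002,0],"spin":[0,0,0,0,0]}'

```text
clock: 1.45
position: [0.4701, 0.133, 0.2814]
ee_rot: [0.002, 0.149, 0.989, -0.002]
contact_force: [0.6, 0.1, -0.1]
width: 0.0339
gripper_force: 0.0
```

Run:
```python
from h import *
s=manip.get_state();print(s["position"],s["ee_rot"],s["qpos"],s["contact_force"])
d=manip.get_image("wrist");cv2.imwrite("pics/w1.png",d["img"][:,:,::-1]);print(d["camera_matrix"],d["hand_eye"])
```

```text
[0.47008173 0.13302781 0.28142305] [ 0.00209356  0.14919911  0.98880381 -0.00150783] [ 0.13612525  0.1275704   1.62980351 -0.0041485   1.38105357 -1.13437754] [ 0.59997712  0.14487734 -0.07369594]
[[371.64829954   0.         323.31091349]
 [  0.         371.64829954 241.47493496]
 [  0.           0.           1.        ]] [[-5.53735678e-04 -9.59591335e-01 -2.81396806e-01  7.10582472e-02]
 [ 9.99999406e-01 -7.95449109e-04  7.44751608e-04 -4.57655715e-04]
 [-9.38494029e-04 -2.81396227e-01  9.59591206e-01 -1.20443282e-01]
 [ 0.00000000e+00  0.00000000e+00  0.00000000e+00  1.00000000e+00]]
```

View pics/w1.png

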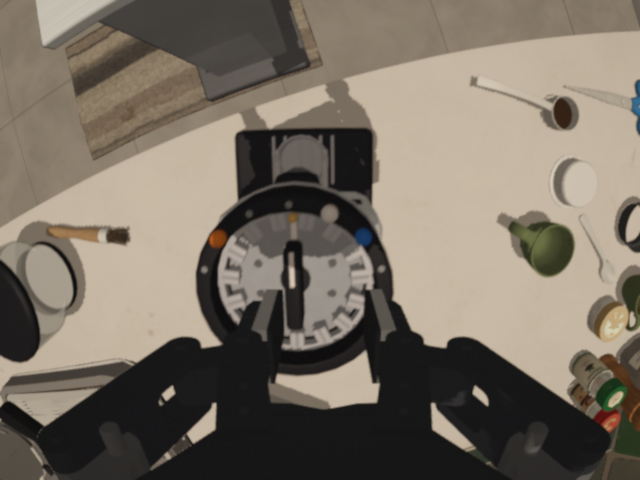

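The wrist view shows orange at (217,239), white at (330,212), blue at (363,237) and the pin at (292,215). I'll cast these rays to cross-check the axis.

Add to h.py:
```python
from scipy.spatial.transform import Rotation as R
from scipy.optimize import least_squares
def tool(s): return R.from_quat(np.roll(s["ee_rot"],-1)).as_matrix()
def wplane(d,s,uv,z):
    K=d["camera_matrix"];x=(uv[0]-K[0,2])/K[0,0];y=(uv[1]-K[1,2])/K[1,1];t=np.hypot(x,y)
    r=np.array([x/t*np.sin(t),y/t*np.sin(t),np.cos(t)]);H=np.array(d["hand_eye"]);M=tool(s)
    o=s["position"]+M@H[:3,3];r=M@H[:3,:3]@r
    return o+r*(z-o[2])/r[2]
def fit(P):
    A=np.array([-.838,.419,.838]);P=np.array(P)[:,:2]
    def f(p):
        a=np.pi+p[2]-A
        return np.r_[p[0]+.061*np.cos(a)-P[:,0],p[1]+.061*np.sin(a)-P[:,1]]
    r=least_squares(f,[.5,.12,-.3]);return r.x,np.round(r.fun*1e3,1)
```

Run:
```python
from h import *
s=manip.get_state();d=manip.get_image("wrist");im=d["img"]
o=max(blobs(im,(195,220,240,260),(4,20)),key=lambda t:t[0])[1];b=max(blobs(im,(345,220,385,255),(95,125)),key=lambda t:t[0])[1]
v=cv2.cvtColor(im[200:225,315:345],cv2.COLOR_RGB2HSV);ys,xs=np.where(v[:,:,2]>110);w=(315+xs.mean(),200+ys.mean());print(o,b,w,len(xs))
P=[wplane(d,s,u,.186) for u in(o,w,b)];c,res=fit(P);print(c,res,"pin",wplane(d,s,(292,215),.16))
M=tool(s);print(s["position"],"ang",np.arctan2(M[1,0],M[0,0]),np.pi+c[2],"M",M.round(3).tolist(),"delta",M.T@(np.r_[c[:2],.22]-s["position"]))
cm=(c[:2]+[.4920,.1023])/2
print("delta mean",M.T@(np.r_[cm,.22]-s["position"]))
```

```text
[214.27272727 244.16600791] [359.26923077 242.48901099] (np.float64(325.7352941176471), np.float64(218.39411764705883)) 170
[ 0.49369919  0.10350466 -0.28607956] [-0.2  0.2 -0.  -0.4  0.   0.4] pin [0.44390112 0.12069009 0.16      ]
[0.46783365 0.13547272 0.28112906] ang 2.8426767288683745 2.855513089473162 M [[-0.956, 0.294, 0.001], [0.294, 0.956, -0.001], [-0.001, -0.0, -1.0]] delta [-0.03408484 -0.02290383  0.06116685]
delta mean [-0.0334503  -0.02372964  0.06116675]
```

step_hand --plan '{"x":[-0.017,-0.017,0,0,0],"y":[-0.0115,-0.0115,0,0,0],"z":[0.012,0.012,0.02,0.017,0],"spin":[-0.01,0,0,0,0]}'

```text
clock: 1.97
position: [0.4888, 0.1072, 0.217]
ee_rot: [-0.004, 0.141, 0.99, -0.0]
contact_force: [-1.2, 0.5, -0.6]
width: 0.0336
gripper_force: 0.0
```

Run:
```python
from h import *
s=manip.get_state();d=manip.get_image("wrist");im=d["img"];cv2.imwrite("pics/w2.png",im[100:460,120:520,::-1])
M=tool(s);print(s["position"],s["contact_force"],"ang",np.arctan2(M[1,0],M[0,0]),"delta",M.T@(np.r_[.4935,.1032,.178]-s["position"]))
```

```text
[0.48876009 0.10721083 0.21695474] [-1.21285081  0.47370272 -0.61917082] ang 2.858964417153713 delta [-0.00597309 -0.00244825  0.0389147 ]
```

View pics/w2.png

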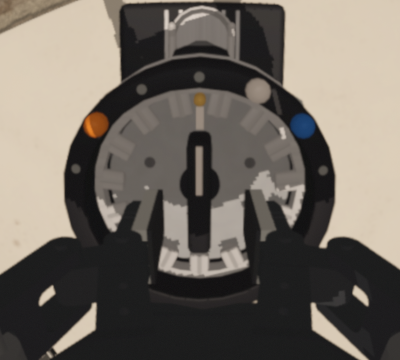

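The view shows the wing centred between the fingers (crop x≈200, fingers at about 150 and 255), with orange at crop (96,125). I'll re-read the settled pose and refine the axis at this closer range.

Run:
```python
from h import *
s=manip.get_state();d=manip.get_image("wrist");im=d["img"]
o=max(blobs(im,(195,205,240,250),(4,20)),key=lambda t:t[0])[1];b=max(blobs(im,(400,205,445,250),(95,125)),key=lambda t:t[0])[1]
v=cv2.cvtColor(im[175:207,364:394],cv2.COLOR_RGB2HSV);ys,xs=np.where((v[:,:,2]>140)&(v[:,:,1]<60));w=(364+xs.mean(),175+ys.mean());print(o,b,w,len(xs))
c,res=fit([wplane(d,s,u,.186) for u in(o,w,b)]);print(c,res,"pin",wplane(d,s,(320,198),.16))
M=tool(s);print(s["position"],"ang",np.arctan2(M[1,0],M[0,0]),np.pi+c[2],"delta",M.T@(np.r_[c[:2],.178]-s["position"]))
```

```text
[215.286 221.442] [420.79816514 222.64678899] (np.float64(377.0915254237288), np.float64(187.33559322033898)) 295
[ 0.49449335  0.10279375 -0.28925778] [-0.2  0.   0.2 -0.6  0.   0.6] pin [0.45001862 0.11680613 0.16      ]
[0.48983538 0.10733569 0.21872112] ang 2.859269769590289 2.8523348689168118 delta [-0.00593689 -0.00301801  0.0406962 ]
```

step_hand --plan '{"x":[-0.006,0,0,0,0],"y":[-0.003,0,0,0,0],"z":[0.005,0.012,0.012,0.011,0],"spin":[0.007,0,0,0,0]}'

```text
clock: 2.48
position: [0.4963, 0.1019, 0.1794]
ee_rot: [-0.001, 0.145, 0.989, -0.0]
contact_force: [-0.9, -0.4, 1.2]
width: 0.0337
gripper_force: 0.0
```

step_hand --plan '{"x":[0,0,0,0],"y":[0,0,0,0],"z":[0,0,0,0],"spin":[0,0,0,0]}' --finger_gap 0.0 --grip_force 60

```text
clock: 2.82
position: [0.4978, 0.102, 0.1816]
ee_rot: [0.001, 0.145, 0.989, 0.0]
contact_force: [-0.3, 1.1, 3.3]
width: 0.0106
gripper_force: 62.0
```

Run:
```python
from h import *
s=manip.get_state();M=tool(s);print(s["position"],s["contact_force"],s["moment"],s["width"],s["gripper_force"],"ang",np.arctan2(M[1,0],M[0,0]),"delta",M.T@(np.r_[.4945,.1028,.178]-s["position"]))
```

```text
[0.49781203 0.1019615  0.18160597] [-0.30122884  1.09729011  3.31538437] [0.09286106 0.0748125  0.01743306] 0.010639309489138991 62.01343059539795 ang 2.850829459530552 delta [ 0.00342247 -0.00015099  0.00359715]
```

step_hand --plan '{"x":[0,0,0.003,0,0],"y":[0,0,0,0,0],"z":[0,0,0.004,0.003,0],"spin":[0,0,0,0,0]}' --finger_gap 0.03

```text
clock: 3.23
position: [0.4931, 0.1025, 0.1724]
ee_rot: [-0.001, 0.145, 0.989, -0.0]
contact_force: [0.1, 0.6, 0.9]
width: 0.0299
gripper_force: 0.0
```

step_hand --plan '{"x":[0,0,0],"y":[0,0,0],"z":[0,0,0],"spin":[0,0,0]}'

```text
clock: 3.48
position: [0.4941, 0.1026, 0.1733]
ee_rot: [0.0, 0.145, 0.989, 0.0]
contact_force: [-0.3, -0.1, 0.2]
width: 0.0301
gripper_force: 0.0
```

Run:
```python
from h import *
s=manip.get_state();M=tool(s);print(s["position"],s["contact_force"],s["width"],"ang",np.arctan2(M[1,0],M[0,0]),"delta",M.T@(np.r_[.4945,.1028,.174]-s["position"]))
```

```text
[0.49414585 0.10259398 0.17330571] [-0.34744536 -0.05755213  0.2469928 ] 0.03012512261112227 ang 2.8508214850060916 delta [-0.00028029  0.00029899 -0.00069422]
```

Centred. Now I'll grip, then press.

step_hand --plan '{"x":[0,0,0,0],"y":[0,0,0,0],"z":[0,0,0,0],"spin":[0,0,0,0]}' --finger_gap 0.0 --grip_force 70

```text
clock: 3.82
position: [0.4943, 0.103, 0.1736]
ee_rot: [0.0, 0.145, 0.989, 0.0]
contact_force: [-0.9, 2.8, 2.6]
width: 0.0104
gripper_force: 71.7
```

step_hand --plan '{"x":[0,0,0,0,0],"y":[0,0,0,0,0],"z":[0.002,0.002,0.002,0,0],"spin":[0,0,0,0,0]}'

```text
clock: 4.23
position: [0.4943, 0.103, 0.1678]
ee_rot: [0.0, 0.145, 0.989, 0.0]
contact_force: [-1.2, 2.3, 6.3]
width: 0.0105
gripper_force: 72.3
```

step_hand --plan '{"x":[0,0,0,0,0],"y":[0,0,0,0,0],"z":[0.002,0.002,0.001,0,0],"spin":[0,0,0,0,0]}'

```text
clock: 4.65
position: [0.4943, 0.103, 0.1632]
ee_rot: [0.001, 0.145, 0.989, 0.001]
contact_force: [-1.7, 3.4, 7.8]
width: 0.011
gripper_force: 72.6
```

step_hand --plan '{"x":[0,0,0,0],"y":[0,0,0,0],"z":[0.001,0.0005,0,0],"spin":[0,0,0,0]}'

```text
clock: 4.98
position: [0.4943, 0.103, 0.1619]
ee_rot: [0.001, 0.145, 0.989, 0.001]
contact_force: [-1.4, 2.9, 8.7]
width: 0.0107
gripper_force: 72.7
```

Run:
```python
from h import *
s=manip.get_state();d=manip.get_image("wrist");im=d["img"];cv2.imwrite("pics/w3.png",cv2.resize(im[60:300,160:480,::-1],(640,480)));print(s["position"],s["contact_force"],s["moment"])
```

```text
[0.49430742 0.10297883 0.16185433] [-1.44925451  2.94886426  8.66506405] [ 0.33463002  0.31773934 -0.03399062]
```

View pics/w3.png

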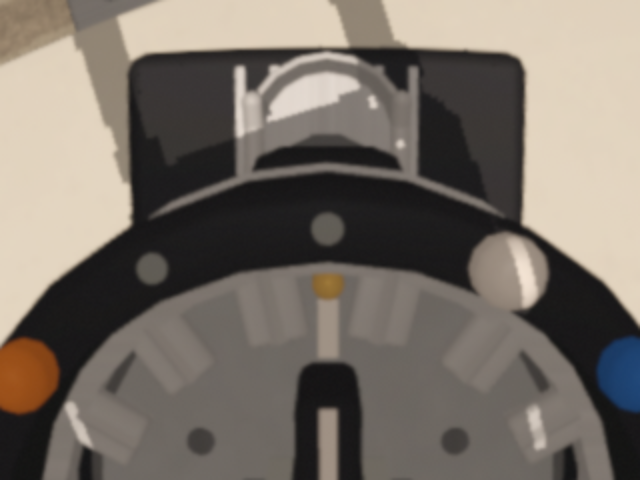

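The pin is at (328,285), still in the front slot between teeth and sitting lower; depth is about 11.7 mm. I'll try a small turn and watch the moment.

step_hand --plan '{"x":[0,0,0,0,0],"y":[0,0,0,0,0],"z":[0,0,0,0,0],"spin":[-0.03,-0.05,-0.05,0,0]}'

```text
clock: 5.45
position: [0.4943, 0.1029, 0.1619]
ee_rot: [0.001, 0.08, 0.997, 0.0]
contact_force: [-1.1, 2.8, 8.6]
width: 0.0105
gripper_force: 72.9
```

Run:
```python
from h import *
s=manip.get_state();M=tool(s);print(s["position"],s["moment"],"ang",np.arctan2(M[1,0],M[0,0]));d=manip.get_image("wrist");im=d["img"];cv2.imwrite("pics/w4.png",cv2.resize(im[60:300,160:480,::-1],(640,480)))
```

```text
[0.49430919 0.10292579 0.16187474] [0.28406857 0.36696791 0.00328223] ang 2.980746947921649
```

View pics/w4.png

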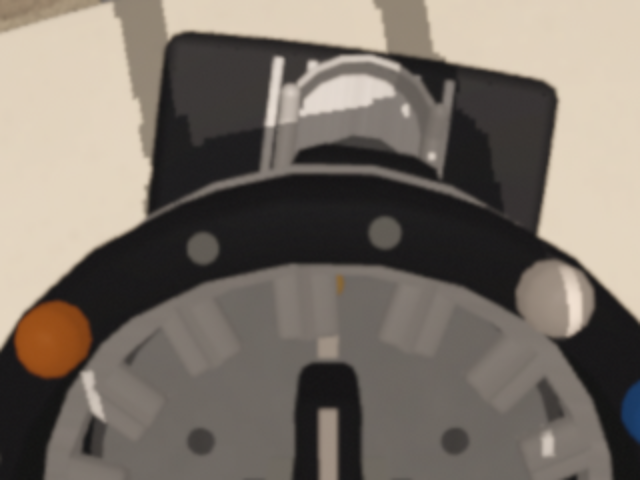

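The pin has passed under the tooth, seen at (340,284), and turns freely. 0.71 rad remains.

step_hand --plan '{"x":[0,0,0,0,0],"y":[0,0,0,0,0],"z":[0,0,0,0,0],"spin":[-0.09,-0.09,-0.09,-0.09,-0.09]}'

```text
clock: 5.92
position: [0.4943, 0.1029, 0.1618]
ee_rot: [0.001, -0.146, 0.989, 0.0]
contact_force: [-0.7, 2.5, 9.4]
width: 0.0108
gripper_force: 72.9
```

step_hand --plan '{"x":[0,0,0,0,0],"y":[0,0,0,0,0],"z":[0,0,0,0,0],"spin":[-0.09,-0.09,-0.08,0,0]}'

```text
clock: 6.33
position: [0.4944, 0.1028, 0.1619]
ee_rot: [0.001, -0.271, 0.963, 0.0]
contact_force: [-2.5, 1.7, 9.1]
width: 0.0106
gripper_force: 72.9
```

Run:
```python
from h import *
s=manip.get_state();M=tool(s);print(s["position"],s["moment"],"ang",np.arctan2(M[1,0],M[0,0])%6.2832);d=manip.get_image("wrist");im=d["img"];cv2.imwrite("pics/w5.png",cv2.resize(im[60:300,160:480,::-1],(640,480)))
```

```text
[0.49437    0.10284451 0.16189601] [0.36022159 0.29440565 0.02606633] ang 3.6909552114177067
```

View pics/w5.png

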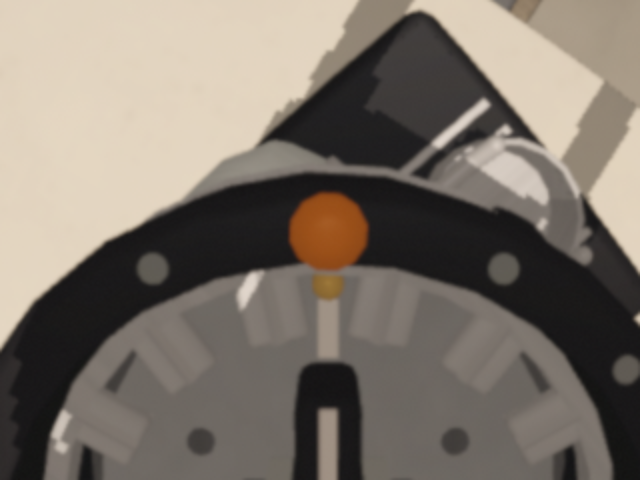

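The pin at (328,286) is now in line with the orange peg at (329,231), centred in the slot. I'll raise to the full-up height, release and withdraw.

step_hand --plan '{"x":[0,0,0,0,0],"y":[0,0,0,0,0],"z":[-0.004,-0.004,-0.003,0,0],"spin":[0,0,0,0,0]}'

```text
clock: 6.8
position: [0.4943, 0.1028, 0.1721]
ee_rot: [0.001, -0.271, 0.963, 0.0]
contact_force: [0.2, 2.6, 4.7]
width: 0.0106
gripper_force: 72.2
```

step_hand --plan '{"x":[0,0,0,0],"y":[0,0,0,0],"z":[0,0,0,0],"spin":[0,0,0,0]}' --finger_gap 0.032

```text
clock: 7.13
position: [0.4937, 0.1023, 0.1712]
ee_rot: [-0.001, -0.271, 0.963, -0.0]
contact_force: [0.6, -0.0, 0.3]
width: 0.0316
gripper_force: 0.0
```

step_hand --plan '{"x":[0,0,0,0,0],"y":[0,0,0,0,0],"z":[-0.015,-0.02,-0.02,-0.02,0],"spin":[0,0,0,0,0]}'

```text
clock: 7.55
position: [0.4963, 0.1026, 0.2503]
ee_rot: [0.004, -0.271, 0.963, -0.001]
contact_force: [0.1, 0.0, 1.4]
width: 0.0319
gripper_force: 0.0
```

Run:
```python
from h import *
s=manip.get_state();print(s["position"],s["contact_force"],s["width"]);d=manip.get_image("wrist");im=d["img"];cv2.imwrite("pics/w6.png",cv2.resize(im[120:360,160:480,::-1],(640,480)))
```

```text
[0.49627965 0.10255168 0.25031188] [0.13518954 0.04018344 1.43671206] 0.0319308637090392
```

View pics/w6.png

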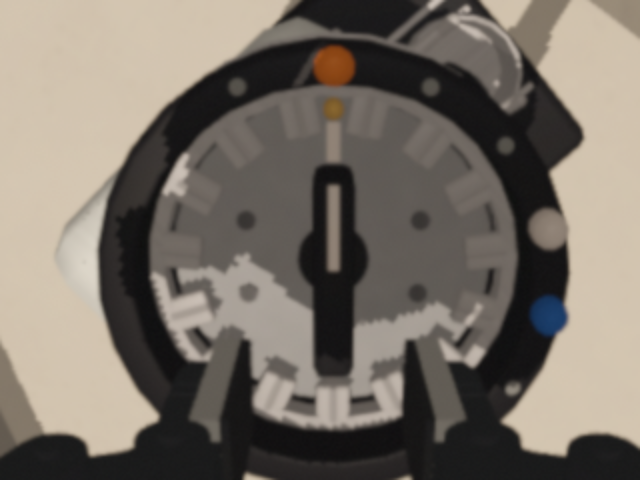

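The pin at (333,108) is up in its slot, straight inward of the orange peg at (334,66). The fingers are clear.

step_hand --plan '{"x":[0,0,0,0],"y":[0,0,0,0],"z":[-0.02,0,0,0],"spin":[0,0,0,0]}'

```text
clock: 7.93
position: [0.4934, 0.1025, 0.2654]
ee_rot: [-0.001, -0.271, 0.963, 0.0]
contact_force: [-0.9, -1.0, -0.6]
width: 0.032
gripper_force: 0.0
```

```bash
python3 -c "from rig import manip;print(manip.sign_off())"
```

```text
the job is handed in; nothing more can be done
None
```

I pressed the selector free, turned it to the slot beside the orange peg and let it spring up there. The last wrist picture shows the pin up in that slot, and I handed the job in at about 8 s with the gripper clear and nothing else touched.

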